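Eject the green filter and put it away

ROBOT

A 6-joint arm with a two-finger parallel gripper is mounted at the origin on the work surface. World frame = base frame: x ahead of the robot, y to its left, z up, the work surface at z = 0. Lengths are in m, angles in rad, forces in N, time in s.
With the tool pointing down it reaches from about 0.275 to 0.775 m from the base axis. Payload 14.6 kg.
Tool frame: the origin (TCP) lies at the very end of the fingers, on their centre line; the grasp point (between the pads) lies tcp_to_grasp behind it (tcp_to_grasp is the distance from the TCP to the grasp point, in m); z points along the fingers, y is the line along which they close (so a half turn about z gives the same grasp; the last joint's range is limited). The gripper opens to 85 mm and grips with 20 to 120 N. Pads are 22 mm wide; open, the fingers measure 114 mm over their backs; the gripper's body (76 mm by 85 mm) begins 54 mm behind the grasp point. The pads swing forward as they close: fully open they stand 13 mm farther back than shut.
Start: joints at [0.946, 0.263, -0.048, 1.259, 0, 1.415], TCP at [0.238, 0.468, 0.231] pointing down, gripper open.
Joint ranges: [-2.65, 2.65], [-0.89, 1.7], [-1.18, 1.37], [-2.13, 2.11], [-1.35, 1.29], [-3.14, 3.14]. Speed limits (rad/s): [1.89, 1.89, 2.57, 2.79, 3.14, 3.14].

INTERFACE

Orientations are given as a unit quaternion [w, x, y, z].
In Python, from workcell import get_state, read_camera, camera_info, finish_job, tcp_to_grasp gives the robot as it stands. The module is installed in compiled form; this text tells all that it offers.
- The arm moves only by the shell command python3 -m crank 'ROWS'. ROWS is JSON, a list of rows, each a list of 5 numbers: the opening, from 0 (shut) to 1 (fully open), then the shift along the tool's x, y, z as a fraction of full scale, then the turn about the tool's z as a fraction of full scale. In form: [[grip, x, y, z, twist], ...]. A call has 1 to 5 rows; each row shifts and turns the commanded pose from where the row before left it, along the tool's axes as they then stand; what a row does not reach is not made up. Full scale, the value 1, is 0.02 m for a shift and 6 degrees for a turn. A row lasts 1/12 s, in which the tool goes at most 41.7 mm and 7.16 degrees, less where a joint would pass 70% of its speed; a pose out of reach is approached as far as the arm can. A call with a number of a shift or a turn outside -1 to 1 is refused whole. A call with a gripper value outside its range is refused whole. The fingers move at their own pace and stop on an object; the grip force is fixed at half the most. Time passes only in rows, so rows that do not move let the fingers close. It gives the time, the measured TCP pose, the force, the opening and the grip force at its end, in the units of the state.
- get_state(): the state, without advancing time (a new reading comes with each control period).
- read_camera(name): name is "scene" or "side" or "wrist"; returns (picture, depth): 480x640x3 uint8, blue, green, red; 480x640 float32, m along the optical axis (not along the pixel's ray), 0 where there is no reading.
- camera_info(name): a dict with "camera_matrix" (3x3 intrinsics, pixels), "dist" ([k1, k2, p1, p2, k3] as OpenCV has them; the pictures are not rectified), "extrinsics" (4x4, takes a point from world to camera coordinates); the wrist camera has in their place "T_tool_cam" (4x4, takes a point from camera to tool coordinates, whose origin is the TCP and whose axes are the flange's). Camera axes: x right, y down, z forward; pixel columns grow to the right and rows downward; lengths in m; the calibration is good to about 2 mm. A picture is of the moment at which its call begins: read the wrist's pose just before it. camera_info takes no time and is no camera call.
- finish_job(): hands the job in; it is judged then, once.
The state is a dict: "t": time; "joints": joint angles; "joint_velocities": joint speeds; "tau": joint torques, N m; "tool_pos": TCP position; "orientation": TCP orientation; "contact_force": force on the tool from outside, world axes, zero at the start; "wrist_torque": the same for the moment, N m; "finger_gap": finger opening in m; "finger_force": force on a finger pad.
Only numpy, scipy, OpenCV 4.12 (cv2) and the standard library are available. Lean on these libraries where they do the work, as an engineer would, in place of code of your own. Each camera call takes 0.05 s, during which the arm holds its last target. There are 200 camera calls.

TASK

Take the green filter out of the ejector block: press down the blue paddle in front of its seat all the way so that the filter is pushed up from below, let go, then grip the raised filter, carry it to the white tray and set it down flat inside the tray without dropping it. Leave the amber filter down in its seat.

Things in the scene. Friction and masses are not known exactly. Their poses are not given: they have to be found in the camera images.
- ejector: Fixed metal block 70 (x) x 150 (y) x 45 mm high; origin centre of underside, -x its front. A seat sunk in its top at x 0, y -35 and one at y +35 mm, one filter in each, either way round. At the same y, a blue paddle (46 x 40 mm) sticks out in front; press straight down at x -90 mm, top 48 mm above bench at rest: about 3 N, swings 18 mm down to a firm stop, stays there and keeps its filter raised
- green_filter: Filter to take: dark metal disc, 36 mm diameter, 18 mm high, 45 g, green on top. Origin centre of its underside, z up. Starts sunk in a 40 mm wide seat, underside 27 mm above bench, top flush with the block: no grip. Its paddle fully down, a flat pin under it has lifted it straight up by 14 mm (underside 41, top 59 mm above bench): 14 mm stand out of the block to grip from above
- amber_filter: Filter to leave alone: the same metal disc with an amber (orange) top, sunk in the other seat. Origin centre of its underside, z up
- tray: Open square white tray lined with blue, fixed on the bench, 150 x 150 mm outside, 16 mm high, walls 5 mm; origin centre of its underside, on the bench, x and y along its sides, z up. Its inner floor is 5 mm above the bench
Not all that is in view belongs to the job. Of the things that look like the tray, take the one that is farthest to the robot's right at the start.

How it is judged:
By the outcome, as a careful person would: the job done as asked, in the order asked, and still so for the second after the job is handed in, with the robot touching nothing.
It also fails if it takes over 58 s, if anything falls off the work surface, if the arm or the gripper's body presses on something with over 40 N, if the wrist force passes 120 N, or if a joint passes its speed limit or range.

## Working session

There is one attempt and no reset: what is moved stays moved. The work goes in short steps, Python scripts to look and compute and a shell command to move; the robot and the scene stay as the last step left them, time stands still between calls to the robot, and variables do not carry over. Pictures are saved under pics/ and viewed, at most 10 in all, crops included, and the job is handed in when it is done.

```bash
mkdir -p pics
cat > h.py <<'E'
import numpy as np, cv2
from scipy.spatial.transform import Rotation as R
from workcell import *
def cam(name):
    s=get_state(); ci=camera_info(name); im,d=read_camera(name)
    if name=='wrist':
        T=np.eye(4); q=s['orientation']; T[:3,:3]=R.from_quat([q[1],q[2],q[3],q[0]]).as_matrix(); T[:3,3]=s['tool_pos']
        C=T@np.array(ci['T_tool_cam'])
    else: C=np.linalg.inv(np.array(ci['extrinsics']))
    return im,d,np.array(ci['camera_matrix']),np.array(ci['dist']),C
def ray(px,K,D,C,z):
    u=cv2.undistortPoints(np.array(px,float).reshape(-1,1,2),K,D).reshape(-1,2)
    v=np.c_[u,np.ones(len(u))]@C[:3,:3].T
    o=C[:3,3]; return o+v*((z-o[2])/v[:,2:3])
E
python3 - <<'E'
from h import *
for n in ['scene','side','wrist']:
    im,d,K,D,C=cam(n); cv2.imwrite(f'pics/{n}0.png',im); np.savez(f'{n}0.npz',im=im,d=d,K=K,D=D,C=C); print(n,C.round(3).tolist())
print(get_state(),tcp_to_grasp)
E
```

```text
scene [[0.389, 0.795, -0.465, 0.902], [0.921, -0.335, 0.198, -0.187], [0.002, -0.505, -0.863, 0.839], [0.0, 0.0, 0.0, 1.0]]
side [[1.0, -0.018, 0.009, 0.458], [-0.019, -0.779, 0.626, -0.581], [-0.004, -0.626, -0.779, 0.781], [0.0, 0.0, 0.0, 1.0]]
wrist [[0.452, 0.845, 0.286, 0.164], [0.892, -0.427, -0.147, 0.505], [-0.002, 0.321, -0.947, 0.373], [0.0, 0.0, 0.0, 1.0]]
{'t': 0.15, 'joints': array([ 9.45700036e-01,  2.63397120e-01, -4.87552346e-02,  1.25941624e+00,
       -2.73682858e-05,  1.41549220e+00]), 'joint_velocities': array([-0.00053555,  0.00039585,  0.0029982 ,  0.0003348 ,  0.0013365 ,
        0.00042998]), 'tau': array([ 9.29797206e-04, -6.37823725e+01,  3.84650338e+01,  1.05418515e-02,
       -2.18027162e-04,  1.25100749e-05]), 'tool_pos': array([0.23756079, 0.46794834, 0.23095701]), 'orientation': array([-1.34218724e-04,  2.32741900e-01,  9.72538461e-01, -3.62312323e-04]), 'contact_force': array([-0.62578935, -0.17492223,  0.4801709 ]), 'wrist_torque': array([ 0.02334408, -0.02192172,  0.00633306]), 'finger_force': 0.0, 'finger_gap': 0.08551331365546949} 0.0187
```

View pics/scene0.png

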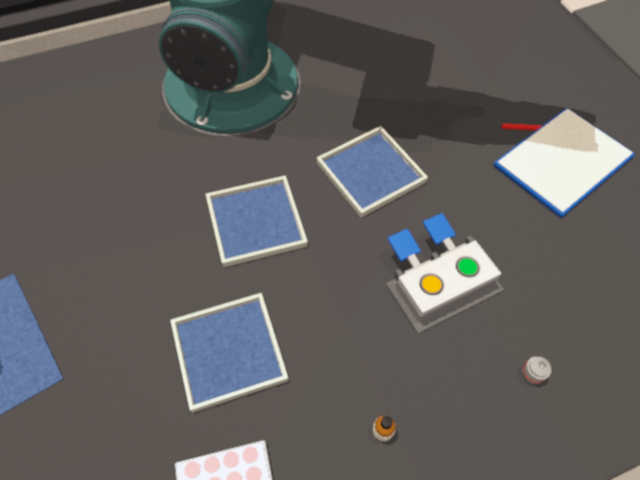

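View pics/side0.png

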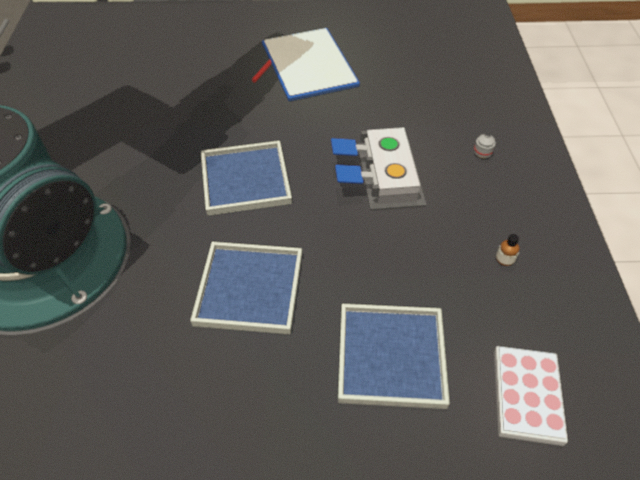

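The scene view shows three white trays lined with blue, at (372,170), (256,220) and (229,350), and a plain blue mat with no walls at (15,345). The ejector is at (450,278), with its green filter at (468,267), amber at (432,284) and the paddles at (440,228) and (405,245). The side view shows the same trays at (246,177), (248,286) and (392,355), green at (389,144) and amber at (396,171).

Run:
```python
from h import *
def cen(hsv,lo,hi,amin):
    m=cv2.inRange(hsv,lo,hi); m=cv2.morphologyEx(m,cv2.MORPH_OPEN,np.ones((3,3)))
    return [c for c in cv2.findContours(m,cv2.RETR_EXTERNAL,cv2.CHAIN_APPROX_NONE)[0] if cv2.contourArea(c)>amin]
for n in ['scene','side']:
    f=np.load(n+'0.npz'); im,d,K,D,C=[f[k] for k in ('im','d','K','D','C')]; hsv=cv2.cvtColor(im,cv2.COLOR_BGR2HSV)
    for nm,lo,hi,z in [('green',(45,120,80),(80,255,255),.045),('amber',(15,150,150),(28,255,255),.045),('paddle',(104,190,130),(118,255,255),.048),('lining',(100,60,60),(125,189,200),.005)]:
        for c in cen(hsv,lo,hi,2000 if nm=='lining' else 60):
            w=ray(c.reshape(-1,2),K,D,C,z)[:,:2].astype(np.float32)
            r=cv2.minAreaRect(w*1000); M=cv2.moments(c); print(n,nm,[round(M['m10']/M['m00']),round(M['m01']/M['m00'])],'centre',np.round(r[0],1),'size',np.round(r[1],1),'ang',round(r[2],1))
    if n=='scene':
        cv2.imwrite('pics/crop1.png',np.hstack([cv2.resize(im[200:330,370:520],(450,390)),cv2.resize(im[285:415,160:300],(350,390))]))
```

```text
scene green [467, 266] centre [599.6 209.9] size [27.4 28.7] ang 59.6
scene amber [383, 429] centre [775.6 -31.3] size [25.2 17.3] ang 32.0
scene amber [431, 284] centre [604.6 139.6] size [28.6 29.4] ang 60.6
scene lining [227, 351] centre [ 566.6 -195.7] size [135.6 133. ] ang 85.7
scene lining [22, 349] centre [ 413.9 -507.5] size [220.7  94.2] ang 11.3
scene lining [255, 220] centre [350.2 -72.7] size [134.7 129.4] ang 83.5
scene lining [371, 170] centre [329.1 169.7] size [130.  131.2] ang 9.5
side green [389, 143] centre [596.1 212. ] size [27.4 25.8] ang 85.1
side amber [395, 170] centre [601.1 142.3] size [24.8 27.1] ang 88.6
side lining [391, 355] centre [ 565.1 -191.4] size [131.5 135.3] ang 85.5
side lining [249, 287] centre [349.7 -68.3] size [130.  135.5] ang 83.5
side lining [244, 176] centre [327.6 174.7] size [135.4 125.6] ang 9.5
```

View pics/crop1.png

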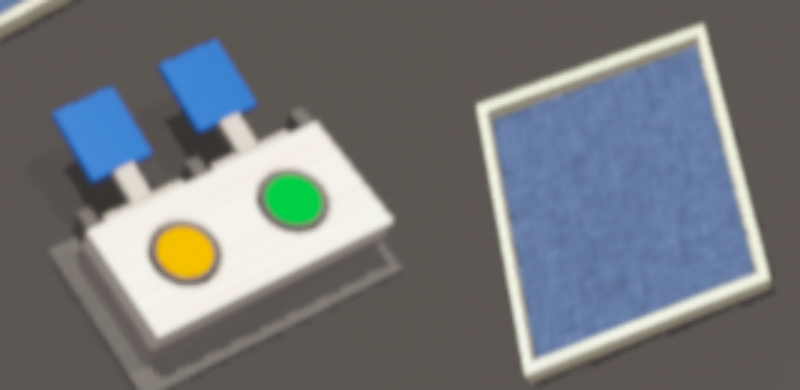

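Possible confusions:
- **Filter:** green (467,266) against amber (431,284) and an amber bottle (383,429).
- **Tray:** trays at (227,351) with y≈-194, (255,220) with y≈-70, and (371,170) with y≈+172. The flat mat at (22,349) has no walls.

I choose the green filter and the tray at (227,351). The crop confirms both: green sits in the seat at crop (293,200) with its own paddle at (208,83), and the tray has white walls around the lining. Next I travel high toward a point above green's paddle, with the gripper closing.

```bash
python3 -m crank '[[0,-1,-0.31,0,0],[0,-1,-0.31,0,0],[0,-1,-0.31,0,0],[0,-1,-0.31,0,0],[0,-1,-0.31,0,0]]' | tail -3
python3 -m crank '[[0,-1,-0.31,0,0],[0,-1,-0.31,0,0],[0,-1,-0.31,0,0],[0,-1,-0.31,0,0],[0,-1,-0.31,0,0]]' >/dev/null
python3 -m crank '[[0,-1,-0.31,0,0],[0,-1,-0.31,0,0],[0,-1,-0.31,0,0],[0,-1,-0.31,0,0],[0,-1,-0.31,0,0]]' >/dev/null
python3 -m crank '[[0,-1,-0.31,0,0],[0,-1,-0.31,0,0],[0,-1,-0.31,0,0],[0,0,0,0,0],[0,0,0,0,0]]'
python3 - <<'E'
from h import *
im,d,K,D,C=cam('wrist'); cv2.imwrite('pics/w1.png',im); hsv=cv2.cvtColor(im,cv2.COLOR_BGR2HSV)
for nm,lo,hi,z in [('green',(45,120,60),(80,255,255),.045),('amber',(15,150,120),(28,255,255),.045),('paddle',(100,190,100),(118,255,255),.048)]:
    m=cv2.morphologyEx(cv2.inRange(hsv,lo,hi),cv2.MORPH_OPEN,np.ones((3,3)))
    for c in cv2.findContours(m,cv2.RETR_EXTERNAL,cv2.CHAIN_APPROX_NONE)[0]:
        if cv2.contourArea(c)<300: continue
        r=cv2.minAreaRect((ray(c.reshape(-1,2),K,D,C,z)[:,:2]*1000).astype(np.float32)); print(nm,c.reshape(-1,2).mean(0).round(),np.round(r[0],1),np.round(r[1],1),round(r[2],1))
E
```

```text
contact_force: [-0.3, 0.0, -0.4]
finger_gap: 0.0254
finger_force: 0.0
t: 1.82
tool_pos: [0.5084, 0.2051, 0.2309]
orientation: [-0.0, 0.233, 0.972, -0.0]
contact_force: [-0.0, 0.1, -1.2]
finger_gap: 0.0001
finger_force: 0.0
green [369. 286.] [597.1 211.5] [30.1 30.4] 64.6
paddle [246. 247.] [517.9 136.1] [44.7 39.6] 7.3
paddle [318. 205.] [512.4 205. ] [43.2 39.4] 5.0
paddle [552.  57.] [492.6 403.7] [108.2   5.6] 17.5
```

View pics/w1.png

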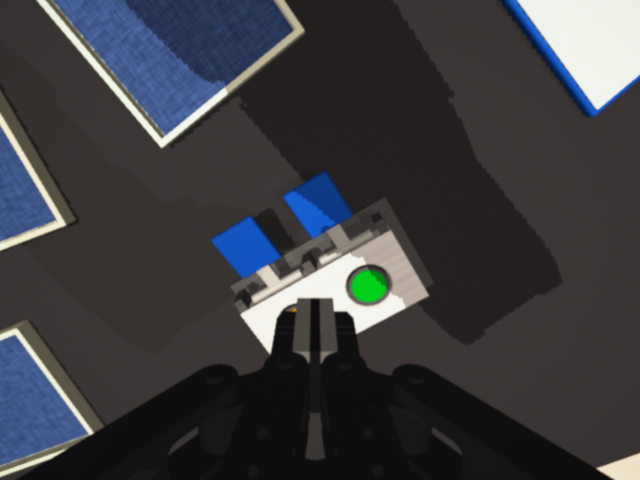

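The wrist view shows green at (369,286) and its paddle at (318,205), which is at (512,205) mm in the world frame. The TCP is above the press point, so I descend.

```bash
python3 -m crank '[[0,0,0,1,0],[0,0,0,1,0],[0,0,0,1,0],[0,0,0,1,0],[0,0,0,1,0]]' >/dev/null
python3 -m crank '[[0,0,0,1,0],[0,0,0,1,0],[0,0,0,0.9,0],[0,0,0,0.5,0],[0,0,0,0.2,0]]'
python3 -m crank '[[0,0,0,0.2,0],[0,0,0,0.2,0],[0,0,0,0.2,0],[0,0,0,0.2,0],[0,0,0,0,0]]'
```

```text
t: 2.7
tool_pos: [0.5066, 0.2062, 0.0579]
orientation: [-0.001, 0.232, 0.973, -0.0]
contact_force: [0.1, -0.3, -0.2]
finger_gap: 0.0
finger_force: 0.0
t: 3.12
tool_pos: [0.5081, 0.2057, 0.043]
orientation: [-0.0, 0.233, 0.973, 0.0]
contact_force: [0.2, 0.6, 0.2]
finger_gap: -0.0001
finger_force: 0.0
```

```bash
python3 -m crank '[[0,0,0,0.2,0],[0,0,0,0.2,0],[0,0,0,0,0]]'
python3 -m crank '[[0,0,0,0.15,0],[0,0,0,0.1,0],[0,0,0,0,0]]'
```

```text
t: 3.37
tool_pos: [0.5082, 0.2057, 0.0348]
orientation: [0.0, 0.233, 0.973, 0.0]
contact_force: [0.4, 0.2, 0.3]
finger_gap: -0.0003
finger_force: 0.3
t: 3.62
tool_pos: [0.5086, 0.2058, 0.0307]
orientation: [0.001, 0.233, 0.973, 0.0]
contact_force: [-2.9, -0.3, 14.2]
finger_gap: -0.0002
finger_force: 7.4
```

```bash
python3 -m crank '[[0,0,0,0.05,0],[0,0,0,0,0],[0,0,0,0,0]]'
python3 -m crank '[[0,0,0,-0.3,0],[0,0,0,-0.7,0],[0,0,0,-1,0],[0,0,0,-1,0],[0,0,0,-1,0]]' >/dev/null
python3 -m crank '[[0.75,0,0,-1,0],[0.75,0,0,-1,0],[0.75,0,0,-1,0],[0.75,0,0,-1,0],[0.75,0,0,0,0]]'
python3 - <<'E'
from h import *
out=[]
for n in ['scene','wrist']:
    im,d,K,D,C=cam(n); hsv=cv2.cvtColor(im,cv2.COLOR_BGR2HSV)
    for nm,lo,hi,z in [('green',(45,120,60),(80,255,255),.059),('amber',(15,150,120),(28,255,255),.045),('paddle',(100,190,100),(118,255,255),.03)]:
      m=cv2.morphologyEx(cv2.inRange(hsv,lo,hi),cv2.MORPH_OPEN,np.ones((3,3)))
      for c in cv2.findContours(m,cv2.RETR_EXTERNAL,cv2.CHAIN_APPROX_NONE)[0]:
        if cv2.contourArea(c)<60: continue
        p=c.reshape(-1,2); r=cv2.minAreaRect((ray(p,K,D,C,z)[:,:2]*1000).astype(np.float32))
        dd=d[p[:,1],p[:,0]]; u=cv2.undistortPoints(p.mean(0).reshape(1,1,2),K,D)[0,0]; q=int(p[:,1].mean()),int(p[:,0].mean()); P=C[:3,:3]@(np.r_[u,1]*d[q])+C[:3,3]
        print(n,nm,p.mean(0).round(),np.round(r[0],1),np.round(r[1],1),'depthpt',(P*1000).round(1))
    out.append(im)
cv2.imwrite('pics/p2.png',np.hstack([cv2.resize(out[0][200:330,370:520],(400,347)),cv2.resize(out[1],(400,347))]))
E
```

```text
t: 3.87
tool_pos: [0.5087, 0.2058, 0.0304]
orientation: [0.001, 0.233, 0.973, 0.0]
contact_force: [-5.2, -0.8, 22.5]
finger_gap: 0.0002
finger_force: 11.5
t: 4.7
tool_pos: [0.5095, 0.2059, 0.1925]
orientation: [0.002, 0.233, 0.973, 0.001]
contact_force: [-0.2, -0.1, 0.9]
finger_gap: 0.0607
finger_force: 0.0
scene green [469. 262.] [599.2 210. ] [28.3 25.8] depthpt [599.2 209.8  58.6]
scene amber [383. 428.] [775.7 -31.5] [25.2 17.7] depthpt [775.7 -31.6  46. ]
scene amber [431. 284.] [604.1 140.2] [29.4 26.9] depthpt [604.1 140.7  43.7]
scene paddle [437. 233.] [516.8 202.4] [39.9 38.9] depthpt [518.  201.5  31.7]
wrist green [376. 317.] [596.9 211.6] [30.3 30.1] depthpt [596.2 212.   59.8]
wrist amber [296. 349.] [602.5 141.8] [30.4 30.6] depthpt [602.  141.9  45.6]
wrist paddle [236. 265.] [523.1 129.4] [47.8 42.2] depthpt [516.9 136.9  48.4]
wrist paddle [317. 214.] [513.4 205.2] [46.  39.3] depthpt [513.8 205.6  31.3]
wrist paddle [585.  58.] [500.4 413.1] [103.    6.7] depthpt [502.9 423.6  10.6]
```

View pics/p2.png

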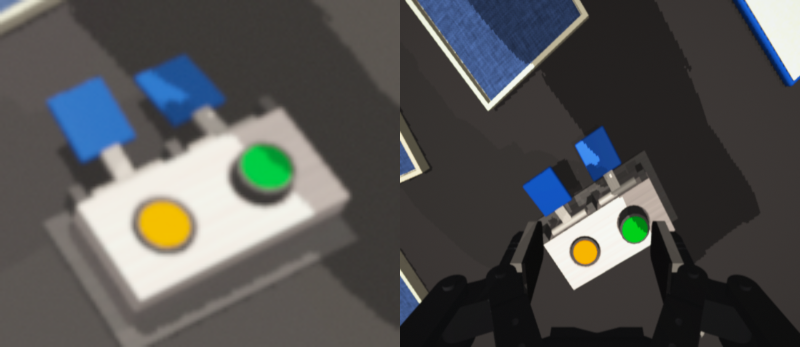

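The green filter is up (top at 59 mm, wrist px (376,317), crop (266,167)) and its paddle stays down at about 31 mm. Amber is still flush at (296,349). Now I move over green.

```bash
python3 -m crank '[[0.6,-0.95,0.56,0,0],[0.6,-0.95,0.56,0,0],[0.6,-0.95,0.56,0,0],[0.6,-0.95,0.56,0,0],[0.6,0,0,0,0]]'
python3 -m crank '[[0.6,0,0,0.8,0],[0.6,0,0,0.8,0],[0.6,0,0,0.8,0],[0.6,0,0,0.8,0],[0.6,0,0,0.8,0]]'
python3 -m crank '[[0.6,0,0,0.6,0],[0.6,0,0,0,0],[0.6,0,0,0,0]]'
python3 - <<'E'
from h import *
im,d,K,D,C=cam('wrist'); cv2.imwrite('pics/w3.png',im); hsv=cv2.cvtColor(im,cv2.COLOR_BGR2HSV)
c=max(cv2.findContours(cv2.inRange(hsv,(45,120,60),(80,255,255)),0,1)[0],key=cv2.contourArea)
r=cv2.minAreaRect((ray(c.reshape(-1,2),K,D,C,.059)[:,:2]*1000).astype(np.float32)); print(r)
E
```

```text
t: 5.22
tool_pos: [0.5988, 0.2109, 0.187]
orientation: [-0.001, 0.233, 0.972, -0.0]
contact_force: [1.1, -0.1, -0.2]
finger_gap: 0.0515
finger_force: 0.0
t: 5.63
tool_pos: [0.5952, 0.211, 0.1074]
orientation: [-0.001, 0.233, 0.973, -0.0]
contact_force: [-0.1, 1.0, -0.7]
finger_gap: 0.0512
finger_force: 0.0
t: 5.88
tool_pos: [0.5953, 0.211, 0.0964]
orientation: [-0.001, 0.233, 0.973, -0.0]
contact_force: [-0.6, -0.6, 0.2]
finger_gap: 0.0513
finger_force: 0.0
((597.0411987304688, 211.60015869140625), (30.087358474731445, 30.303884506225586), 63.186038970947266)
```

View pics/w3.png

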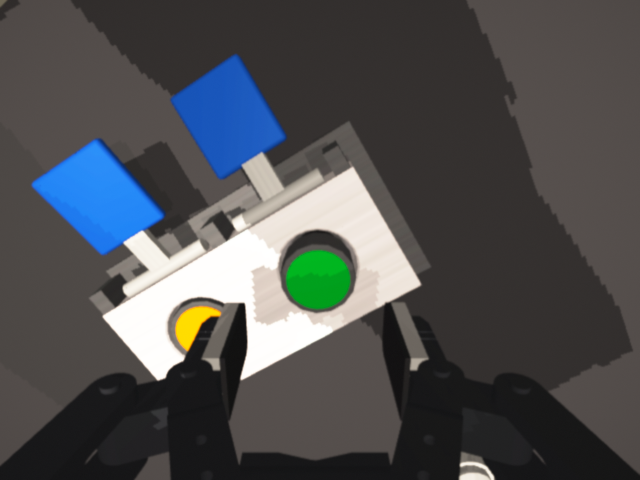

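The wrist view shows the fingers straddling the green filter at (318,275), about 2 mm off. I correct that, go down and close.

```bash
python3 -m crank '[[0.6,-0.07,0.07,0.8,0],[0.6,0,0,0.8,0],[0.6,0,0,0.5,0],[0.6,0,0,0.2,0],[0.6,0,0,0.15,0]]'
python3 -m crank '[[0.6,0,0,0,0],[0.6,0,0,0,0]]'
python3 -m crank '[[0.2,0,0,0,0],[0.2,0,0,0,0],[0.2,0,0,0,0],[0.2,0,0,0,0],[0.2,0,0,0,0]]'
python3 -m crank '[[0.2,0,0,0,0],[0.2,0,0,0,0]]'
```

```text
t: 6.35
tool_pos: [0.5981, 0.2118, 0.0483]
orientation: [-0.0, 0.233, 0.973, -0.0]
contact_force: [0.3, -0.8, 1.0]
finger_gap: 0.0513
finger_force: 0.0
t: 6.52
tool_pos: [0.5984, 0.2119, 0.049]
orientation: [0.0, 0.233, 0.973, 0.0]
contact_force: [-0.4, 0.4, 1.0]
finger_gap: 0.0515
finger_force: 0.0
t: 6.93
tool_pos: [0.5984, 0.2119, 0.0486]
orientation: [0.0, 0.233, 0.973, 0.0]
contact_force: [1.5, -0.2, 1.7]
finger_gap: 0.0328
finger_force: 59.4
t: 7.1
tool_pos: [0.5983, 0.2118, 0.0484]
orientation: [0.0, 0.233, 0.973, 0.0]
contact_force: [1.4, -0.2, 1.2]
finger_gap: 0.0332
finger_force: 59.4
```

```bash
python3 -m crank '[[0.2,0,0,-0.1,0],[0.2,0,0,-0.2,0],[0.2,0,0,-0.4,0],[0.2,0,0,-0.6,0],[0.2,0,0,-0.6,0]]'
python3 -m crank '[[0.2,0,0,-0.6,0],[0.2,0,0,-0.6,0],[0.2,0,0,0,0],[0.2,0,0,0,0]]'
python3 - <<'E'
from h import *
a=cam('side')[0]; b=cam('wrist')[0]
cv2.imwrite('pics/p4.png',np.hstack([cv2.resize(a[60:220,310:470],(400,400),interpolation=2),cv2.resize(b[180:480,170:470],(400,400))]))
E
```

```text
t: 7.52
tool_pos: [0.5978, 0.2117, 0.0871]
orientation: [-0.0, 0.233, 0.973, -0.0]
contact_force: [-0.1, -0.1, -0.3]
finger_gap: 0.0327
finger_force: 59.6
t: 7.85
tool_pos: [0.5984, 0.2118, 0.1109]
orientation: [0.001, 0.233, 0.973, 0.0]
contact_force: [0.4, -0.7, -0.8]
finger_gap: 0.0332
finger_force: 59.6
```

View pics/p4.png

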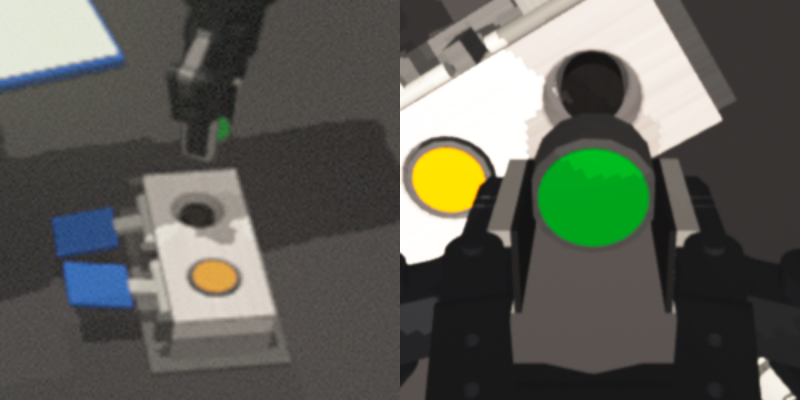

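The filter is held level between the pads, its seat is empty, and amber is still seated (crop (447,180)). Now I carry it to the tray.

```bash
python3 -m crank '[[0.2,-0.19,-0.47,-0.3,0],[0.2,-0.39,-0.94,-0.5,0],[0.2,-0.39,-0.94,-0.5,0],[0.2,-0.39,-0.94,0,0],[0.2,-0.39,-0.94,0,0]]' >/dev/null
python3 -m crank '[[0.2,-0.39,-0.94,0,0],[0.2,-0.39,-0.94,0,0],[0.2,-0.39,-0.94,0,0],[0.2,-0.39,-0.94,0,0],[0.2,-0.39,-0.94,0,0]]' >/dev/null
python3 -m crank '[[0.2,-0.39,-0.94,0,0],[0.2,-0.39,-0.94,0,0],[0.2,-0.39,-0.94,0,0],[0.2,-0.39,-0.94,0,0],[0.2,-0.39,-0.94,0,0]]' >/dev/null
python3 -m crank '[[0.2,-0.39,-0.94,0,0],[0.2,-0.39,-0.94,0,0],[0.2,-0.39,-0.94,0,0],[0.2,-0.39,-0.94,0,0],[0.2,-0.39,-0.94,0,0]]' >/dev/null
python3 -m crank '[[0.2,-0.19,-0.47,0,0],[0.2,0,0,0,0],[0.2,0,0,0,0]]'
python3 - <<'E'
from h import *
a=cam('side')[0]; b=cam('wrist')[0]
cv2.imwrite('pics/p5.png',np.hstack([cv2.resize(a[230:430,300:500],(400,400),interpolation=2),cv2.resize(b,(400,400))]))
E
```

```text
t: 9.87
tool_pos: [0.5664, -0.1941, 0.1361]
orientation: [-0.0, 0.233, 0.972, 0.0]
contact_force: [-0.5, 0.9, -0.6]
finger_gap: 0.033
finger_force: 59.7
```

View pics/p5.png

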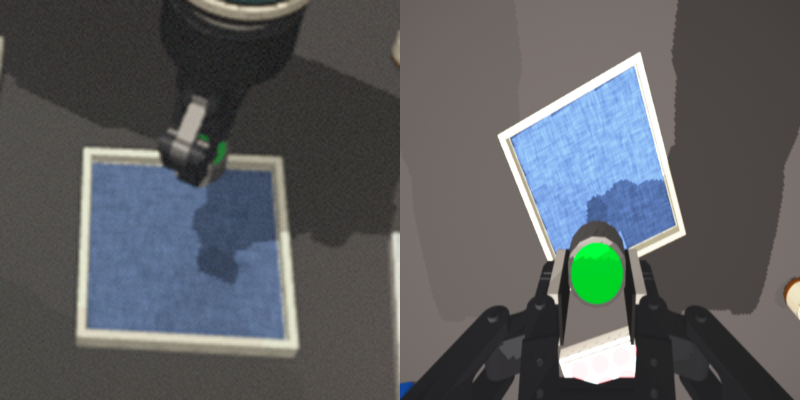

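The filter is above the tray's centre, seen from the side at crop (215,150) and high over it. I lower it, ending in small steps until it touches.

```bash
python3 -m crank '[[0.2,0,0,0.7,0],[0.2,0,0,1,0],[0.2,0,0,1,0],[0.2,0,0,1,0],[0.2,0,0,0.9,0]]' >/dev/null
python3 -m crank '[[0.2,0,0,0.6,0],[0.2,0,0,0.4,0],[0.2,0,0,0.3,0],[0.2,0,0,0.1,0],[0.2,0,0,0,0]]'
python3 -m crank '[[0.2,0,0,0.05,0],[0.2,0,0,0,0],[0.2,0,0,0,0]]'
```

```text
t: 10.8
tool_pos: [0.5669, -0.1937, 0.0163]
orientation: [-0.0, 0.233, 0.973, 0.0]
contact_force: [1.0, 1.4, 0.1]
finger_gap: 0.0331
finger_force: 59.7
t: 11.05
tool_pos: [0.567, -0.1941, 0.0158]
orientation: [0.0, 0.233, 0.973, -0.0]
contact_force: [0.1, -0.9, -0.5]
finger_gap: 0.0333
finger_force: 59.7
```

```bash
python3 -m crank '[[0.2,0,0,0.05,0],[0.2,0,0,0.05,0],[0.2,0,0,0,0],[0.2,0,0,0,0]]'
python3 -m crank '[[0.2,0,0,0.04,0],[0.2,0,0,0,0],[0.2,0,0,0,0]]'
```

```text
t: 11.38
tool_pos: [0.567, -0.1941, 0.0135]
orientation: [0.0, 0.233, 0.973, -0.0]
contact_force: [-0.9, -0.2, 3.5]
finger_gap: 0.0329
finger_force: 60.0
t: 11.63
tool_pos: [0.567, -0.1941, 0.0134]
orientation: [0.0, 0.233, 0.973, -0.0]
contact_force: [-4.0, 1.1, 15.5]
finger_gap: 0.0328
finger_force: 61.3
```

There is firm contact on the floor, so I release and retreat.

```bash
python3 -m crank '[[0.45,0,0,-0.03,0],[0.55,0,0,0,0],[0.65,0,0,0,0],[0.65,0,0,0,0],[0.65,0,0,0,0]]'
python3 -m crank '[[0.65,0,0,-0.2,0],[0.65,0,0,-0.5,0],[0.65,0,0,-1,0],[0.65,0,0,-1,0],[0.65,0,0,-1,0]]' >/dev/null
python3 -m crank '[[0.65,0,0,-1,0],[0.65,0,0,-1,0],[0.65,0,0,0,0],[0.65,0,0,0,0],[0.65,0,0,0,0]]'
python3 - <<'E'
from h import *
out=[]
for n in ['scene','wrist']:
    im,d,K,D,C=cam(n); hsv=cv2.cvtColor(im,cv2.COLOR_BGR2HSV)
    for c in cv2.findContours(cv2.inRange(hsv,(45,120,60),(80,255,255)),0,1)[0]:
        if cv2.contourArea(c)<60: continue
        p=c.reshape(-1,2); dd=ray(p,K,D,C,.023); q=p.mean(0).astype(int); u=cv2.undistortPoints(p.mean(0).reshape(1,1,2),K,D)[0,0]
        print(n,q,cv2.minAreaRect((dd[:,:2]*1000).astype(np.float32)),((C[:3,:3]@(np.r_[u,1]*d[q[1],q[0]])+C[:3,3])*1000).round(1))
    out.append(cv2.resize(im,(400,300)))
cv2.imwrite('pics/p6.png',np.hstack(out))
E
```

```text
t: 12.05
tool_pos: [0.5667, -0.194, 0.0129]
orientation: [-0.0, 0.233, 0.973, 0.0]
contact_force: [-0.7, -0.9, 0.1]
finger_gap: 0.0554
finger_force: 0.0
t: 12.88
tool_pos: [0.5666, -0.1939, 0.1271]
orientation: [0.0, 0.233, 0.973, -0.0]
contact_force: [0.8, 1.1, -0.0]
finger_gap: 0.0555
finger_force: 0.0
scene [226 345] ((568.054443359375, -194.754150390625), (27.80757713317871, 29.5606632232666), 71.3747787475586) [ 567.7 -195.2   22.3]
wrist [314 231] ((565.5972290039062, -193.74786376953125), (30.228023529052734, 29.864591598510742), 63.157012939453125) [ 565.1 -193.5   24. ]
```

View pics/p6.png

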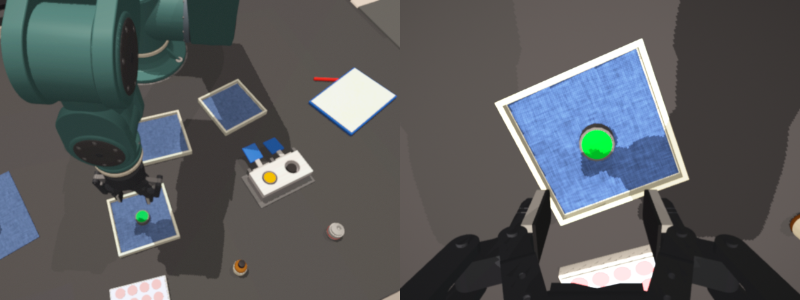

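The green filter lies flat in the middle of the tray (wrist px (314,231), top about 23 mm up), and amber is still in its seat. The gripper is clear.

```bash
python3 -c "from workcell import finish_job; print(finish_job())"
```

```text
the job is handed in; nothing more can be done
None
```

The job is handed in: the green filter was ejected, carried over and set down flat in the middle of the robot's rightmost tray, the amber filter is still in its seat, and it took about 13 s.

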